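# Gauge the seat depth of an air-regulator body

## Task

Lower the bench depth gauge's probe by its red knob into the bore of the regulator body until the sprung tip rests on the hidden seat with a light measuring pressure of about 4 N (never more than 12 N). Only then turn the red knob clockwise, about 80 degrees from its free position, to clamp the slide at that height (no need to force it against its stop), and let go with the tip still resting lightly on the seat. Leave the regulator body sitting in its nest and the other things on the bench where they are.

Things in the scene. Friction and masses are not known exactly. Their poses are not given: they have to be found in the camera images.
- gauge: fixed bench depth gauge: dark base plate 130 x 190 x 12 mm, steel column 30 mm thick 85 mm to the +y side of the probe axis (top at 162 mm), blue head over the base at 128 to 160 mm height, brass nest ring (68 mm outside, 56 mm inside, 10 mm high) on the plate. Origin: on the table, on the vertical probe axis, the nest's centre. z up.
- quill: the gauge's slide: upright 12 mm rod, red knob on top, 6 mm sprung tip below. Travels 90 mm down from its top, where its origin is at 105 mm height; starts 0-20 mm down. About 5.5 N moves it down in free air (8 N drag less its weight); it stays where left, at any knob angle. Tip yields upwards, 1.5 N per mm, no preload, 12 mm at most. Origin: the tip's end with the spring fully out. z up.
- clamp_grip (a point): centre of the red knob's upright grip bar, on the probe axis, 193 mm above the quill's origin. Bar 44 mm long along this point's x axis, 14 mm thick along y, 32 mm high, free on all sides and on top; below it a disc 28 mm across and a collar 32 mm across, each 6 mm high. The axes turn with the knob; z up.
- clamp (a joint): angle of the red knob in rad, from 0 (free, bar along the gauge's x axis) growing clockwise seen from above to a hard stop at 1.6; clamped from 1.2 on, 1.4 is a good setting. Starts at 0 to 0.25. Turns with about 0.08 N m of friction and stays where it is left.
- part: the regulator body to gauge: loose silver cylinder, 52 mm across, 60 mm tall, about 0.35 kg, in the nest with 2 mm play, a brass port on either side. Its 24 mm bore is open at the top; a brass seat blocks it 20 to 48 mm below the rim, at a depth that differs each time and cannot be seen from outside, only felt. Origin: centre of its underside, 12 mm above the table; z up.
- spare: bystander: the spare regulator body (silver, 52 mm across, 60 mm tall), same as the one in the gauge. Origin at its underside or middle; leave it alone.
- wrench: bystander: a small wrench. Origin at its underside or middle; leave it alone.
- driver: bystander: a screwdriver. Origin at its underside or middle; leave it alone.
- jar: bystander: a jar 60 mm across, 75 mm tall. Origin at its underside or middle; leave it alone.
- bowl: bystander: a small white bowl, 90 mm across. Origin at its underside or middle; leave it alone.
- airbrush: bystander: a slim metal airbrush lying on the table. Origin at its underside or middle; leave it alone.
- can: bystander: a can 56 mm across, 100 mm tall. Origin at its underside or middle; leave it alone.

How it is judged:
On the way, in this order (a step that is already met when the one before it is completed fails the run):
1. the probe tip rests on the hidden seat in the bore with 1 to 8 N while the knob is still unclamped (below 0.5 rad) (contact force between quill and part between 1 and 8 N and z of quill in the frame of part below 0.05 m and value of joint clamp below 0.5 rad), for 0.2 s.
2. the knob is turned clockwise past 1.2 rad with the tip still on the seat (contact force between quill and part between 0.5 and 12 N and z of quill in the frame of part below 0.05 m and value of joint clamp above 1.2 rad), for 0.2 s.
At the end, for the whole second after the job is handed in: The knob is clamped (past 1.2 rad), the slide is at rest with the tip inside the bore pressing on the seat with 1 to 8 N, and the regulator body stands upright in the nest (axis within 5 mm of the probe's, within 0.05 rad of upright) (contact force between quill and part between 1 and 8 N and z of quill in the frame of part below 0.05 m and value of joint clamp above 1.2 rad and linear speed of quill below 0.01 m/s and angle between part's own z axis and vertical below 0.05 rad and horizontal distance between part and gauge below 0.005 m); the robot touches nothing.
It fails at once if the probe presses on the regulator body with more than 12 N (contact force between quill and part above 12 N).
It fails at once if the regulator body is shifted or lifted by more than 8 mm (distance of part from where it was at the start of the episode above 0.008 m).
It fails at once if a bystander is moved by more than 30 mm (distance of any of spare, wrench, driver, jar, bowl, airbrush, can from where it was at the start of the episode above 0.03 m).
It also fails if it takes over 58 s, if anything falls off the work surface, if the arm or the gripper's body presses on something with over 40 N, if the wrist force passes 120 N, or if a joint passes its speed limit or range.

## Robot

A 7-joint arm with a two-finger parallel gripper is mounted at the origin on the work surface. World frame = base frame: x ahead of the robot, y to its left, z up, the work surface at z = 0. Lengths are in m, angles in rad, forces in N, time in s.
With the tool pointing down it reaches from about 0.4 to 0.85 m from the base axis. Payload 4.5 kg.
Tool frame: the origin (TCP) lies at the very end of the fingers, on their centre line; the grasp point (between the pads) lies 19 mm behind it (r.grip_point_offset is the distance from the TCP to the grasp point, in m); z points along the fingers, y is the line along which they close (so a half turn about z gives the same grasp; the last joint's range is limited). The gripper opens to 88 mm and grips with 3 to 60 N. Pads are 18 mm wide; open, the fingers measure 123 mm over their backs; the gripper's body (75 mm by 187 mm) begins 45 mm behind the grasp point.
Start: joints at [1.302, 0.689, -0.195, 1.565, 0.157, 0.902, -0.215], TCP at [0.186, -0.597, 0.239] pointing down, gripper open.
Joint ranges: [-3.01, 3.01], [-0.46, 2.08], [-1.47, 1.51], [0.13, 2.56], [-1, 4.14], [0.04, 2.09], [-2.66, 2.66]. Speed limits (rad/s): [2.57, 2.57, 3.14, 3.14, 3.14, 3.14, 3.14].

## Interface

Orientations are given as a unit quaternion [x, y, z, w].
In Python, from plant import r gives the robot as it stands.
- The arm moves only by the tool carry_out, never from a script. Its argument "rows" is a list of rows, each a list of 3 entries, a list of its own where there are three numbers: the shift along the tool's x, y, z in cm, then the turn, a rotation vector about the tool's x, y, z in degrees, then the closure, from 0 (fully open) to 1 (shut). A call has 1 to 12 rows; each row is the pose to reach, as a shift and turn from the pose commanded when the call began, along the tool's axes at that moment; what a row does not reach only later rows make up. A row lasts 1/10 s, in which the tool goes at most 50 mm and 8.59 degrees, less where a joint would pass 70% of its speed; a pose out of reach is approached as far as the arm can. A call with a gripper value outside its range is refused whole. The fingers move at their own pace and stop on an object; "newtons" is the grip in N (left out, the last holds). Time passes only in rows, so rows that repeat a pose let the fingers close. It gives the time, the measured TCP pose, the force, the opening and the grip force at its end, in the units of the state.
- r.get_state(): the state, without advancing time (a new reading comes with each control period).
- r.snapshot(name): name is "scene" or "top" or "wrist"; returns a dict with "image" (480x640x3 uint8, red, green, blue), "fx", "fy", "cx", "cy" (pixels), "pose" (4x4, takes a point from camera to world coordinates). Camera axes: x right, y up, looking along -z (the intrinsics and any distortion apply to the point x, -y, -z); pixel columns grow to the right and rows downward; lengths in m; the calibration is good to about 2 mm. A picture is of the moment at which its call begins. There is no depth.
- r.finish_job(): hands the job in; it is judged then, once.
The state is a dict: "clock": time; "q": joint angles; "qd": joint speeds; "joint_torque": joint torques, N m; "tool_pos": TCP position; "eef_rot": TCP orientation; "contact_force": force on the tool from outside, world axes, zero at the start; "moment": the same for the moment, N m; "opening": opening from 0.0 (shut) to 1.0 (fully open); "finger_force": force on a finger pad.
Only numpy, scipy, OpenCV 4.12 (cv2) and the standard library are available. Lean on these libraries where they do the work, as an engineer would, in place of code of your own. Each camera call takes 0.05 s, during which the arm holds its last target. There are 200 camera calls.

## Working session

There is one attempt and no reset: what is moved stays moved. The work goes in short steps, Python scripts to look and compute and a tool call to move; the robot and the scene stay as the last step left them, time stands still between calls to the robot, and variables do not carry over. Pictures are saved under pics/ and viewed, at most 10 in all, crops included, and the job is handed in when it is done.

Besides the shell and the picture viewer there is one more tool, called after ">>>" by a JSON object that holds its "name" and its "arguments", one argument or row to a line. carry_out: Moves the arm, as the interface text tells. Its arguments: {"type":"object","properties":{"rows":{"type":"array"},"newtons":{"type":"number"}},"required":["rows"]}

```bash
ls; mkdir -p pics; python3 - <<'E'
from plant import r
import cv2,numpy as np
s=r.get_state();print(s)
a=[]
for n in("scene","top"):
    d=r.snapshot(n);cv2.imwrite(f"pics/{n}0.png",d["image"][:,:,::-1]);print(n,d["fx"],d["fy"],d["cx"],d["cy"],{k:v for k,v in d.items() if k not in("image","pose","fx","fy","cx","cy")});print(np.round(d["pose"],4))
    np.savez(f"{n}0.npz",**d)
print(r.grip_point_offset)
E
```

```text
pics
{'clock': 0.0, 'q': array([ 1.30181418,  0.68996622, -0.19452984,  1.56635499,  0.15733724,
        0.90247503, -0.21509987]), 'qd': array([ 0.0005847 , -0.00106835, -0.00077179,  0.00010615,  0.00132176,
       -0.00113103, -0.00086827]), 'joint_torque': array([ 2.86514869e-04, -5.27562940e+01, -1.26651976e+00, -1.53428257e+01,
       -5.25463989e-02,  6.62820734e-03,  1.73357143e-04]), 'tool_pos': array([ 0.18612588, -0.59598322,  0.2379186 ]), 'eef_rot': array([ 9.88552696e-01,  1.50873294e-01, -2.09545932e-04, -8.78829665e-04]), 'contact_force': array([0.82667354, 0.24834741, 0.17798816]), 'moment': array([-0.02935051,  0.04575316,  0.0369638 ]), 'finger_force': 0.0, 'opening': 1.0019237347097478}
scene 520.4331546033557 520.4331546033557 320.82877754638156 246.51864292603912 {}
[[-3.9020e-01 -7.4110e-01  5.4630e-01  1.1536e+00]
 [ 9.2070e-01 -3.1470e-01  2.3070e-01  2.1980e-01]
 [ 9.0000e-04  5.9300e-01  8.0520e-01  1.0515e+00]
 [ 0.0000e+00  0.0000e+00  0.0000e+00  1.0000e+00]]
top 490.2083163535868 490.2083163535868 327.68196583968376 244.55475751476033 {}
[[ 0.0191  0.9813 -0.1913  0.3682]
 [-0.9998  0.0167 -0.014  -0.0503]
 [-0.0105  0.1916  0.9814  1.1711]
 [ 0.      0.      0.      1.    ]]
0.0187
```

View pics/scene0.png

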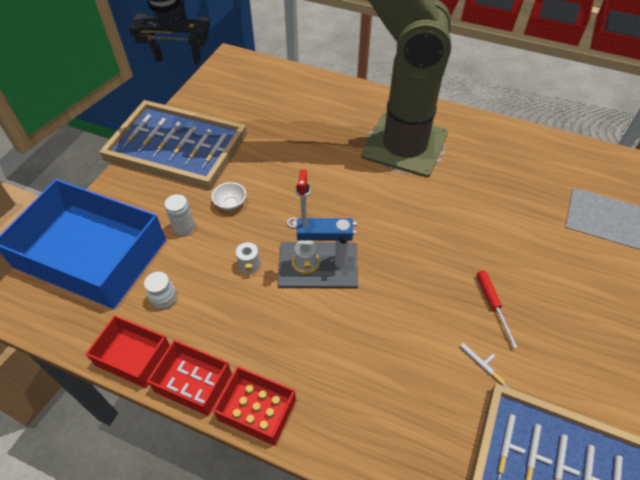

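View pics/top0.png

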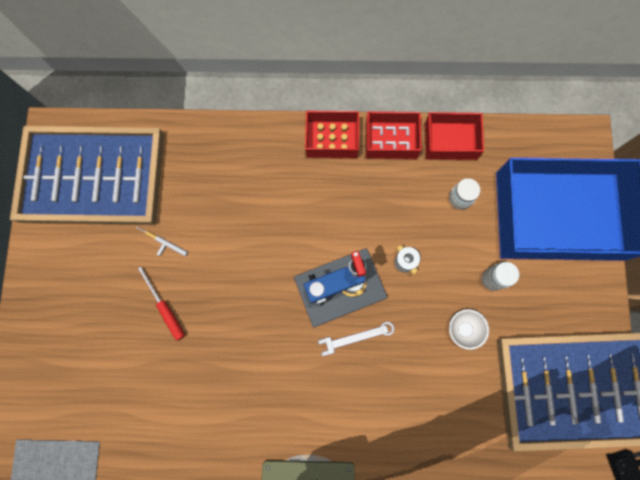

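The scene view shows the gauge near (318,260) with its red knob at (303,182). The top view shows the plate at (341,287) and the knob at (358,264), with the wrench in front and the spare body to the right. Next I triangulate the knob and fit the plate.

```bash
cat >h.py <<'E'
import numpy as np,cv2
def ray(d,u,v):
    P=d["pose"];w=P[:3,:3]@np.array([(u-d["cx"])/d["fx"],-(v-d["cy"])/d["fy"],-1.]);return P[:3,3],w/np.linalg.norm(w)
def plane(d,u,v,z):
    o,w=ray(d,u,v);return o+w*(z-o[2])/w[2]
def tri(a,pa,b,pb):
    o,w=ray(a,*pa);p,x=ray(b,*pb)
    t=np.linalg.lstsq(np.c_[w,-x],p-o,rcond=None)[0];A=o+w*t[0];B=p+x*t[1];return (A+B)/2,np.linalg.norm(A-B)
def proj(d,X):
    c=np.linalg.inv(d["pose"])@np.r_[X,1];return d["cx"]-d["fx"]*c[0]/c[2],d["cy"]+d["fy"]*c[1]/c[2]
def mask(d,lo,hi,roi):
    h=cv2.cvtColor(d["image"],cv2.COLOR_RGB2HSV);m=cv2.inRange(h,np.array(lo),np.array(hi))
    k=np.zeros_like(m);x0,y0,x1,y1=roi;k[y0:y1,x0:x1]=m[y0:y1,x0:x1];return k
E
python3 - <<'E'
from h import *
S=dict(np.load("scene0.npz"));T=dict(np.load("top0.npz"))
def big(m):
    c=max(cv2.findContours(m,0,1)[0],key=cv2.contourArea);return c
C={}
for n,d,roi in(("s",S,(285,160,325,205)),("t",T,(335,240,380,290))):
    m=mask(d,(0,130,60),(9,255,255),roi)|mask(d,(171,130,60),(180,255,255),roi)
    c=big(m);M=cv2.moments(c);C[n]=(M["m10"]/M["m00"],M["m01"]/M["m00"]);print(n,C[n],cv2.minAreaRect(c),cv2.boundingRect(c))
print("knob",tri(S,C["s"],T,C["t"]))
# plate in top
for n,d,roi in(("s",S,(265,230,370,300)),("t",T,(280,240,395,335))):
    m=mask(d,(0,0,20),(180,90,110),roi)
    c=big(cv2.morphologyEx(m,3,np.ones((9,9))))
    R=cv2.minAreaRect(cv2.convexHull(c));B=cv2.boxPoints(R);print(n,B.tolist())
    W=np.array([plane(d,*p,.012)[:2] for p in B]);print(W.round(4).tolist(),[np.linalg.norm(W[i]-W[i-1]).round(3) for i in range(4)],W.mean(0))
big_=[cv2.resize(d["image"][y:y+100,x:x+130],None,fx=3,fy=5.9 if 0 else 3,interpolation=2) for d,x,y in((S,255,160),(T,285,235))]
cv2.imwrite("pics/z1.png",np.hstack(big_)[:,:,::-1])
E
```

```text
s (302.16476190476186, 181.62571428571428) ((301.5, 181.5), (25.0, 9.0), 90.0) (297, 169, 10, 26)
t (358.3333333333333, 264.742195367573) ((357.75, 262.7500305175781), (25.298219680786133, 9.803059577941895), 71.56504821777344) (351, 251, 15, 25)
knob (array([ 0.50365982, -0.0947161 ,  0.29086246]), np.float64(0.001376462915475304))
s [[278.0, 234.0], [357.0, 234.0], [357.0, 287.0], [278.0, 287.0]]
[[0.4545, -0.193], [0.3765, -0.0093], [0.5238, 0.046], [0.5962, -0.1246]] [np.float64(0.157), np.float64(0.199), np.float64(0.157), np.float64(0.185)] [ 0.48775543 -0.07021184]
t [[313.3294372558594, 269.7176208496094], [367.1706237792969, 247.78233337402344], [387.2165222167969, 296.9858703613281], [333.3753356933594, 318.921142578125]]
[[0.5324, -0.0007], [0.5879, -0.1289], [0.4706, -0.1765], [0.4171, -0.0505]] [np.float64(0.126), np.float64(0.14), np.float64(0.127), np.float64(0.137)] [ 0.502002   -0.08914105]
```

View pics/z1.png

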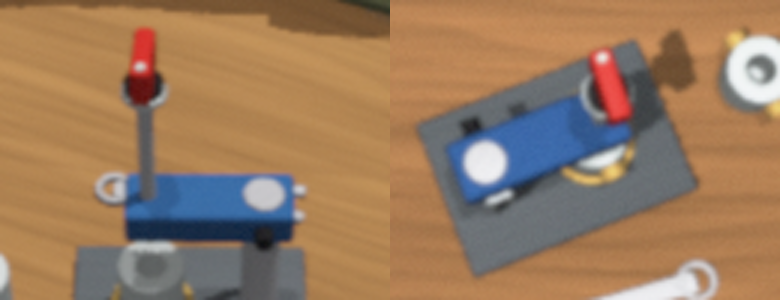

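The crop shows the bar clearly: in the top view it runs from (600,52) to (620,115), which puts its direction near 18° in world. The plate corners are also readable. I'll work out the gauge yaw and the approach shift.

```bash
cat >>h.py <<'E'
from scipy.spatial.transform import Rotation as Ro
def shift(s,p): return (Ro.from_quat(s["eef_rot"]).inv().apply(np.array(p)-s["tool_pos"])*100).round(2)
E
python3 - <<'E'
from h import *
from plant import r
T=dict(np.load("top0.npz"))
B=[(417,128),(637,42),(697,185),(473,275)]
W=np.array([plane(T,285+(u-390)/3,235+v/3,.012)[:2] for u,v in B]);print(W.round(3).tolist(),[np.linalg.norm(W[i]-W[i-1]).round(3) for i in range(4)])
e=(W[0]-W[1])+(W[3]-W[2]);g=np.degrees(np.arctan2(e[1],e[0]))-90;print("gauge yaw",g)
c=W.mean(0);yv=np.array([-np.sin(np.radians(g)),np.cos(np.radians(g))]);print("centre",c)
k=np.array([.5037,-.0947]);d=k-c;print("knob in plate frame x,y",d@[np.cos(np.radians(g)),np.sin(np.radians(g))],d@yv)
a=plane(T,285+210/3,235+52/3,.307);b=plane(T,285+230/3,235+115/3,.307);print("bar",a,b,np.linalg.norm(a-b),np.degrees(np.arctan2(*(a-b)[1::-1])))
s=r.get_state();print(shift(s,[.504,-.095,.42]))
E
```

```text
[[0.513, 0.045], [0.585, -0.129], [0.471, -0.177], [0.398, -0.002]] [np.float64(0.124), np.float64(0.189), np.float64(0.123), np.float64(0.189)]
gauge yaw 22.65983706101936
centre [ 0.4917798  -0.06592376]
knob in plate frame x,y -8.62528988373383e-05 -0.031147319730885498
bar [ 0.52327649 -0.08714601  0.307     ] [ 0.48563159 -0.09928717  0.307     ] 0.03955434486050157 17.875447892223114
[ 45.28 -38.37 -18.14]
```

>>> {"name": "carry_out", "arguments": {
  "rows": [
    [[0, 0, -10], [0, 0, 0], 0],
    [[0, 0, -18], [0, 0, 0], 0],
    [[45, -38, -18], [0, 0, 0], 0],
    [[45, -38, -18], [0, 0, 0], 0],
    [[45, -38, -18], [0, 0, 0], 0],
    [[45, -38, -18], [0, 0, 0], 0],
    [[45, -38, -18], [0, 0, 0], 0],
    [[45, -38, -18], [0, 0, 0], 0],
    [[45, -38, -18], [0, 0, 0], 0],
    [[45, -38, -18], [0, 0, 0], 0],
    [[45, -38, -18], [0, 0, 0], 0],
    [[45, -38, -18], [0, 0, 0], 0]
  ],
  "newtons": 20
}}

```text
clock: 1.3
tool_pos: [0.4528, -0.1768, 0.4061]
eef_rot: [0.989, 0.151, -0.0, 0.0]
contact_force: [-0.1, -0.4, 0.5]
opening: 1.006
finger_force: 0.0
```

>>> {"name": "carry_out", "arguments": {
  "rows": [
    [[7.3, -6.3, -1.4], [0, 0, 0], 0],
    [[7.3, -6.3, -1.4], [0, 0, 0], 0],
    [[7.3, -6.3, -1.4], [0, 0, 0], 0],
    [[7.3, -6.3, -1.4], [0, 0, 0], 0]
  ]
}}

```text
clock: 1.7
tool_pos: [0.5034, -0.0957, 0.4196]
eef_rot: [0.988, 0.152, -0.0, -0.0]
contact_force: [-1.2, 0.2, -0.5]
opening: 0.997
finger_force: 0.0
```

```bash
python3 - <<'E'
from h import *
from plant import r
d=r.snapshot("wrist");np.savez("w1.npz",**d);cv2.imwrite("pics/w1.png",d["image"][:,:,::-1])
s=r.get_state();print(s["clock"],s["tool_pos"],s["eef_rot"],s["q"],s["contact_force"]);print(d["pose"].round(3),d["fx"]);print(proj(d,[.504,-.095,.291]))
E
```

```text
1.75 [ 0.50271822 -0.09726386  0.41946602] [ 9.88569399e-01  1.50764039e-01 -8.22788479e-04  2.66154598e-04] [ 0.33594632  0.36219958 -0.35158994  1.60274847  0.13206307  1.20157518
 -1.31071351] [ 0.15205696 -1.08507528 -0.52911686]
[[ 0.302  0.914  0.272  0.574]
 [-0.953  0.289  0.085 -0.074]
 [-0.001 -0.285  0.959  0.566]
 [ 0.     0.     0.     1.   ]] 343.30549471029326
(np.float64(318.2554409412157), np.float64(235.49541711824074))
```

View pics/w1.png

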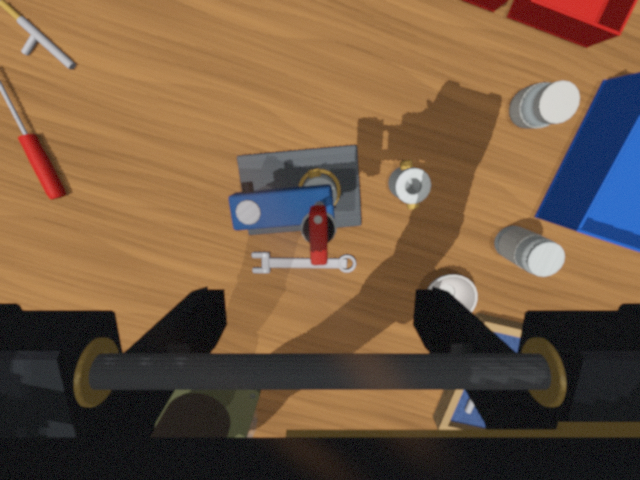

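The wrist view shows the bar upright in the image, from about (318,205) to (318,265), so it is aligned with tool x. q7 is at -1.31 and would go out of range over the 80° turn, so I'll first turn the tool half a turn the other way. Then I'll measure the bar.

```bash
python3 - <<'E'
from h import *
d=dict(np.load("w1.npz"))
m=mask(d,(0,130,60),(9,255,255),(295,190,345,275))|mask(d,(171,130,60),(180,255,255),(295,190,345,275))
for y in range(204,268,6):
    x=np.flatnonzero(m[y]); print(y,x.min() if len(x) else None,x.max() if len(x) else None,d["image"][y,x].mean(0).round() if len(x) else "")
ys=np.flatnonzero(m.any(1));print(ys.min(),ys.max())
for y in(ys.min(),ys.max()): print(plane(d,318.5,y,.307))
E
```

```text
204 None None 
210 311 324 [88. 21. 20.]
216 310 326 [109.  34.  31.]
222 309 326 [104.  31.  28.]
228 309 327 [107.  32.  28.]
234 309 327 [108.  36.  33.]
240 310 327 [110.  37.  33.]
246 311 326 [115.  43.  37.]
252 310 327 [169.  60.  50.]
258 311 326 [181.  62.  54.]
264 None None 
206 263
[ 0.53027286 -0.08698936  0.307     ]
[ 0.48644184 -0.10081399  0.307     ]
```

>>> {"name": "carry_out", "arguments": {
  "rows": [
    [[0, 0, 0], [0, 0, -90], 0],
    [[0, 0, 0], [0, 0, -90], 0],
    [[0, 0, 0], [0, 0, -90], 0],
    [[0, 0, 0], [0, 0, -90], 0],
    [[0, 0, 0], [0, 0, -90], 0],
    [[0, 0, 0], [0, 0, -90], 0],
    [[0, 0, 0], [0, 0, -90], 0],
    [[0, 0, 0], [0, 0, -90], 0],
    [[0, 0, 0], [0, 0, -90], 0],
    [[0, 0, 0], [0, 0, -90], 0],
    [[0, 0, 0], [0, 0, -90], 0]
  ]
}}

```text
clock: 2.85
tool_pos: [0.5022, -0.0991, 0.4195]
eef_rot: [0.592, 0.806, -0.001, -0.0]
contact_force: [-0.4, -0.0, -1.5]
opening: 1.001
finger_force: 0.0
```

>>> {"name": "carry_out", "arguments": {
  "rows": [
    [[0, 0, 0], [0, 0, -90], 0],
    [[0, 0, 0], [0, 0, -90], 0],
    [[0, 0, 0], [0, 0, -90], 0],
    [[0, 0, 0], [0, 0, -90], 0],
    [[0, 0, 0], [0, 0, -90], 0],
    [[0, 0, 0], [0, 0, -90], 0],
    [[0, 0, 0], [0, 0, -90], 0],
    [[0, 0, 0], [0, 0, -90], 0],
    [[0, 0, 0], [0, 0, -90], 0],
    [[0, 0, 0], [0, 0, -90], 0],
    [[0, 0, 0], [0, 0, -90], 0],
    [[0, 0, 0], [0, 0, -90], 0]
  ]
}}

```text
clock: 4.05
tool_pos: [0.5024, -0.0989, 0.4192]
eef_rot: [-0.149, 0.989, -0.0, -0.001]
contact_force: [-0.2, -1.1, 0.4]
opening: 0.998
finger_force: 0.0
```

```bash
python3 - <<'E'
from h import *
from plant import r
d=r.snapshot("wrist");np.savez("w2.npz",**d)
s=r.get_state();print(s["clock"],s["tool_pos"],s["q"],s["contact_force"]);R=Ro.from_quat(s["eef_rot"]).as_matrix();print("toolx yaw",np.degrees(np.arctan2(R[1,0],R[0,0])),R[:,2])
u,v=proj(d,[.504,-.095,.291]);print(u,v);print(d["pose"].round(3))
im=d["image"];y0=int(max(v-80,0));x0=int(max(u-100,0));cv2.imwrite("pics/w2.png",cv2.resize(im[y0:y0+160,x0:x0+200],None,fx=3,fy=3)[:,:,::-1]);print(x0,y0)
E
```

```text
4.1 [ 0.50256731 -0.09857557  0.41942751] [ 0.78654659  0.53517854 -1.1614987   1.58252366  0.49959622  1.35772505
  1.43608206] [ 0.19314049 -0.10181996  0.0392341 ]
toolx yaw -162.91553769050475 [-1.36127911e-03 -8.85936455e-04 -9.99998681e-01]
324.25580897616965 238.9769498431219
[[-0.296 -0.917 -0.268  0.434]
 [ 0.955 -0.284 -0.083 -0.121]
 [ 0.    -0.281  0.96   0.566]
 [ 0.     0.     0.     1.   ]]
224 158
```

View pics/w2.png

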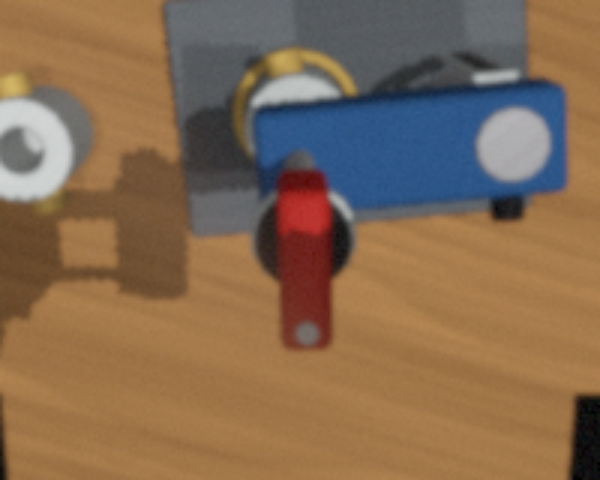

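View 2 shows the top face at roughly columns 317–334 and rows 236–274. The bright patch above it is the near end face, and the bar edges are parallel to tool x. I'll triangulate the -x end of the top face from the two wrist views.

```bash
python3 - <<'E'
from h import *
from plant import r
a=dict(np.load("w1.npz"));b=dict(np.load("w2.npz"))
P,e=tri(a,(318.5,263.5),b,(325.8,236.3));print("end -x top",P,e)
bd=np.array([np.cos(np.radians(17.5)),np.sin(np.radians(17.5))]);print("centre",P[:2]+.022*bd)
for z in(.295,.305):
    A=plane(b,325.8,236.3,z);B=plane(b,325.8,274,z);L=plane(b,317.3,255,z);Q=plane(b,334.3,255,z);print(z,A,B,np.linalg.norm(A-B),np.linalg.norm(L-Q),(A+B)/2)
m=mask(b,(0,130,40),(9,255,255),(300,200,350,285))|mask(b,(171,130,40),(180,255,255),(300,200,350,285))
for y in range(216,276,5):
    x=np.flatnonzero(m[y]);print(y,len(x) and (x.min(),x.max()),b["image"][y,x].mean(0).round() if len(x) else "")
E
```

```text
end -x top [ 0.49270041 -0.09840625  0.3271047 ] 0.0009797347295723464
centre [ 0.51368218 -0.09179073]
0.295 [ 0.50044609 -0.09485091  0.295     ] [ 0.531779   -0.08497972  0.295     ] 0.03285105123188171 0.01409531588593234 [ 0.51611255 -0.08991531  0.295     ]
0.305 [ 0.49798473 -0.09581373  0.305     ] [ 0.52816138 -0.0863068   0.305     ] 0.03163877781837815 0.01357516885676003 [ 0.51307306 -0.09106026  0.305     ]
216 (np.int64(318), np.int64(330)) [89. 20. 22.]
221 (np.int64(317), np.int64(332)) [120.  26.  25.]
226 (np.int64(316), np.int64(333)) [172.  46.  41.]
231 (np.int64(315), np.int64(334)) [163.  45.  40.]
236 (np.int64(316), np.int64(334)) [115.  31.  28.]
241 (np.int64(316), np.int64(334)) [103.  32.  27.]
246 (np.int64(316), np.int64(335)) [100.  34.  28.]
251 (np.int64(317), np.int64(333)) [110.  38.  30.]
256 (np.int64(318), np.int64(333)) [111.  40.  31.]
261 (np.int64(318), np.int64(333)) [112.  44.  33.]
266 (np.int64(318), np.int64(333)) [112.  50.  39.]
271 (np.int64(319), np.int64(333)) [115.  56.  42.]
```

```bash
python3 - <<'E'
from h import *
from plant import r
print(shift(r.get_state(),[.5055,-.0942,.280]))
E
```

```text
[-0.43  0.34 13.94]
```

>>> {"name": "carry_out", "arguments": {
  "rows": [
    [[-0.4, 0.3, 4], [0, 0, 0], 0],
    [[-0.4, 0.3, 8], [0, 0, 0], 0],
    [[-0.4, 0.3, 10], [0, 0, 0], 0],
    [[-0.4, 0.3, 10], [0, 0, 0], 0.5],
    [[-0.4, 0.3, 10], [0, 0, 0], 0.5],
    [[-0.4, 0.3, 10], [0, 0, 0], 0.5],
    [[-0.4, 0.3, 10], [0, 0, 0], 0.5]
  ]
}}

```text
clock: 4.8
tool_pos: [0.507, -0.0926, 0.3214]
eef_rot: [-0.15, 0.989, -0.0, 0.001]
contact_force: [-0.7, -0.1, 0.0]
opening: 0.658
finger_force: 0.0
```

```bash
python3 - <<'E'
from h import *
from plant import r
d=r.snapshot("wrist");t=r.snapshot("scene")
s=r.get_state();print(s["clock"],s["tool_pos"],s["contact_force"],s["opening"]);print(shift(s,[.5055,-.0942,.280]),proj(d,[.5055,-.0942,.306]),proj(d,s["tool_pos"]))
a=d["image"][120:420,120:520];b=cv2.resize(t["image"][130:230,240:370],None,fx=3,fy=3)
cv2.imwrite("pics/w3.png",np.hstack([a,b])[:,:,::-1])
E
```

```text
4.9 [ 0.50666689 -0.09258661  0.32093872] [ 0.36112158 -0.49035808 -0.22862394] 0.5706035638049687
[ 0.17 -0.12  4.09] (np.float64(318.6043358983233), np.float64(288.29124224790047)) (np.float64(321.04916145178095), np.float64(304.267698099409))
```

View pics/w3.png

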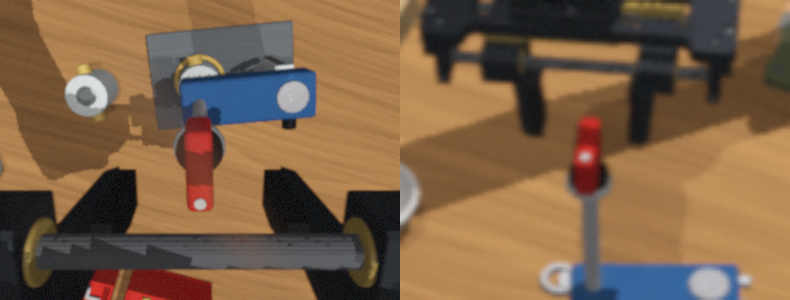

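The bar sits centred between the fingers in the wrist crop, at column 200 with the fingers at 136 and 263. I'll check the far end (crop row 210, full-image row 330) against the predicted height.

```bash
python3 - <<'E'
from h import *
from plant import r
d=r.snapshot("wrist");s=r.get_state()
roi=(290,220,350,345)
m=mask(d,(0,130,40),(9,255,255),roi)|mask(d,(171,130,40),(180,255,255),roi)
ys=np.flatnonzero(m.any(1));print(ys.min(),ys.max())
for y in(300,315,325):
    x=np.flatnonzero(m[y]);print(y,x.min(),x.max())
b=np.array([.956,.292])
for z in(.290,.298,.306):
    for k in(-.022,.022): print(z,k,proj(d,[*(np.array([.5055,-.0942])+k*b),z]))
E
```

```text
238 332
300 307 331
315 307 332
325 307 332
0.29 -0.022 (np.float64(318.8379576235084), np.float64(239.2184272099981))
0.29 0.022 (np.float64(318.3874991537535), np.float64(313.2775969030492))
0.298 -0.022 (np.float64(318.8055687218602), np.float64(243.36856236779843))
0.298 0.022 (np.float64(318.3389608290799), np.float64(320.1605948004133))
0.306 -0.022 (np.float64(318.7702346535346), np.float64(247.89607493425413))
0.306 0.022 (np.float64(318.28631334136), np.float64(327.62629432164715))
```

>>> {"name": "carry_out", "arguments": {
  "rows": [
    [[0, -0.1, 2], [0, 0, 0], 0.5],
    [[0, -0.1, 4], [0, 0, 0], 0.5],
    [[0, -0.1, 4], [0, 0, 0], 0.5],
    [[0, -0.1, 4], [0, 0, 0], 0.5]
  ]
}}

```text
clock: 5.35
tool_pos: [0.5067, -0.0934, 0.2805]
eef_rot: [-0.151, 0.989, 0.0, 0.0]
contact_force: [0.3, 0.9, 0.6]
opening: 0.5
finger_force: 0.0
```

>>> {"name": "carry_out", "arguments": {
  "rows": [
    [[0, 0, 0], [0, 0, 0], 1],
    [[0, 0, 0], [0, 0, 0], 1],
    [[0, 0, 0], [0, 0, 0], 1],
    [[0, 0, 0], [0, 0, 0], 1],
    [[0, 0, 0], [0, 0, 0], 1],
    [[0, 0, 0], [0, 0, 0], 1]
  ],
  "newtons": 25
}}

```text
clock: 5.95
tool_pos: [0.5066, -0.093, 0.2804]
eef_rot: [-0.151, 0.989, 0.0, 0.0]
contact_force: [-1.2, 0.4, 3.1]
opening: 0.159
finger_force: 25.0
```

>>> {"name": "carry_out", "arguments": {
  "rows": [
    [[0, 0, 0.5], [0, 0, 0], 1],
    [[0, 0, 1.2], [0, 0, 0], 1],
    [[0, 0, 2], [0, 0, 0], 1],
    [[0, 0, 2.7], [0, 0, 0], 1],
    [[0, 0, 3], [0, 0, 0], 1],
    [[0, 0, 3.1], [0, 0, 0], 1]
  ]
}}

```text
clock: 6.55
tool_pos: [0.5066, -0.0931, 0.2492]
eef_rot: [-0.151, 0.989, 0.0, 0.0]
contact_force: [-2.2, 1.8, 4.7]
opening: 0.158
finger_force: 25.0
```

>>> {"name": "carry_out", "arguments": {
  "rows": [
    [[0, 0, 0.1], [0, 0, 0], 1],
    [[0, 0, 0.2], [0, 0, 0], 1],
    [[0, 0, 0.3], [0, 0, 0], 1],
    [[0, 0, 0.4], [0, 0, 0], 1]
  ]
}}

```text
clock: 6.95
tool_pos: [0.5066, -0.0931, 0.2455]
eef_rot: [-0.151, 0.989, 0.0, 0.0]
contact_force: [-2.7, 1.0, 4.7]
opening: 0.155
finger_force: 25.0
```

>>> {"name": "carry_out", "arguments": {
  "rows": [
    [[0, 0, 0.1], [0, 0, 0], 1],
    [[0, 0, 0.2], [0, 0, 0], 1],
    [[0, 0, 0.3], [0, 0, 0], 1]
  ]
}}

```text
clock: 7.25
tool_pos: [0.5066, -0.0931, 0.2425]
eef_rot: [-0.151, 0.989, 0.0, 0.0]
contact_force: [-2.5, 2.1, 5.2]
opening: 0.158
finger_force: 25.0
```

>>> {"name": "carry_out", "arguments": {
  "rows": [
    [[0, 0, 0.1], [0, 0, 0], 1],
    [[0, 0, 0.2], [0, 0, 0], 1],
    [[0, 0, 0.3], [0, 0, 0], 1]
  ]
}}

```text
clock: 7.55
tool_pos: [0.5066, -0.0931, 0.2395]
eef_rot: [-0.151, 0.989, 0.0, 0.0]
contact_force: [-2.6, 1.5, 6.2]
opening: 0.159
finger_force: 25.0
```

>>> {"name": "carry_out", "arguments": {
  "rows": [
    [[0, 0, 0.1], [0, 0, 0], 1],
    [[0, 0, 0.15], [0, 0, 0], 1]
  ]
}}

```text
clock: 7.75
tool_pos: [0.5066, -0.0931, 0.238]
eef_rot: [-0.151, 0.989, 0.0, 0.0]
contact_force: [-1.6, 0.7, 5.7]
opening: 0.154
finger_force: 25.0
```

>>> {"name": "carry_out", "arguments": {
  "rows": [
    [[0, 0, 0.1], [0, 0, 0], 1],
    [[0, 0, 0.1], [0, 0, 0], 1]
  ]
}}

```text
clock: 7.95
tool_pos: [0.5066, -0.0931, 0.2369]
eef_rot: [-0.151, 0.989, 0.0, 0.0]
contact_force: [-2.0, 1.6, 4.3]
opening: 0.152
finger_force: 25.0
```

Still free air. I'll continue in short steps.

>>> {"name": "carry_out", "arguments": {
  "rows": [
    [[0, 0, 0.1], [0, 0, 0], 1],
    [[0, 0, 0.2], [0, 0, 0], 1]
  ]
}}

```text
clock: 8.15
tool_pos: [0.5066, -0.0931, 0.235]
eef_rot: [-0.151, 0.989, 0.0, 0.0]
contact_force: [-2.6, 1.0, 5.4]
opening: 0.151
finger_force: 25.0
```

>>> {"name": "carry_out", "arguments": {
  "rows": [
    [[0, 0, 0.1], [0, 0, 0], 1],
    [[0, 0, 0.2], [0, 0, 0], 1]
  ]
}}

```text
clock: 8.35
tool_pos: [0.5066, -0.0931, 0.2329]
eef_rot: [-0.151, 0.989, 0.0, 0.0]
contact_force: [-1.1, 2.0, 5.0]
opening: 0.156
finger_force: 25.0
```

>>> {"name": "carry_out", "arguments": {
  "rows": [
    [[0, 0, 0.1], [0, 0, 0], 1],
    [[0, 0, 0.2], [0, 0, 0], 1]
  ]
}}

```text
clock: 8.55
tool_pos: [0.5066, -0.0931, 0.2309]
eef_rot: [-0.151, 0.989, 0.0, 0.0]
contact_force: [-2.3, 1.7, 5.3]
opening: 0.16
finger_force: 25.0
```

>>> {"name": "carry_out", "arguments": {
  "rows": [
    [[0, 0, 0.1], [0, 0, 0], 1],
    [[0, 0, 0.2], [0, 0, 0], 1]
  ]
}}

```text
clock: 8.75
tool_pos: [0.5066, -0.0931, 0.2289]
eef_rot: [-0.151, 0.989, 0.0, 0.0]
contact_force: [-1.1, 1.1, 5.5]
opening: 0.16
finger_force: 25.0
```

>>> {"name": "carry_out", "arguments": {
  "rows": [
    [[0, 0, 0.1], [0, 0, 0], 1],
    [[0, 0, 0.2], [0, 0, 0], 1]
  ]
}}

```text
clock: 8.95
tool_pos: [0.5066, -0.0931, 0.2269]
eef_rot: [-0.151, 0.989, 0.0, 0.0]
contact_force: [-1.7, 2.4, 5.0]
opening: 0.157
finger_force: 25.0
```

>>> {"name": "carry_out", "arguments": {
  "rows": [
    [[0, 0, 0.1], [0, 0, 0], 1],
    [[0, 0, 0.2], [0, 0, 0], 1]
  ]
}}

```text
clock: 9.15
tool_pos: [0.5066, -0.0931, 0.2249]
eef_rot: [-0.151, 0.989, 0.0, 0.0]
contact_force: [-1.7, 1.8, 4.8]
opening: 0.155
finger_force: 25.0
```

>>> {"name": "carry_out", "arguments": {
  "rows": [
    [[0, 0, 0.1], [0, 0, 0], 1],
    [[0, 0, 0.2], [0, 0, 0], 1]
  ]
}}

```text
clock: 9.35
tool_pos: [0.5066, -0.0931, 0.2229]
eef_rot: [-0.151, 0.989, 0.0, 0.0]
contact_force: [-1.5, 2.0, 5.8]
opening: 0.157
finger_force: 25.0
```

>>> {"name": "carry_out", "arguments": {
  "rows": [
    [[0, 0, 0.1], [0, 0, 0], 1],
    [[0, 0, 0.2], [0, 0, 0], 1]
  ]
}}

```text
clock: 9.55
tool_pos: [0.5066, -0.0931, 0.2209]
eef_rot: [-0.151, 0.989, 0.0, 0.0]
contact_force: [-1.2, 1.0, 5.4]
opening: 0.154
finger_force: 25.0
```

>>> {"name": "carry_out", "arguments": {
  "rows": [
    [[0, 0, 0.1], [0, 0, 0], 1],
    [[0, 0, 0.2], [0, 0, 0], 1]
  ]
}}

```text
clock: 9.75
tool_pos: [0.5066, -0.0931, 0.2189]
eef_rot: [-0.151, 0.989, 0.0, 0.0]
contact_force: [-2.1, 2.2, 6.2]
opening: 0.157
finger_force: 25.0
```

>>> {"name": "carry_out", "arguments": {
  "rows": [
    [[0, 0, 0.1], [0, 0, 0], 1],
    [[0, 0, 0.2], [0, 0, 0], 1]
  ]
}}

```text
clock: 9.95
tool_pos: [0.5066, -0.0931, 0.2169]
eef_rot: [-0.151, 0.989, 0.0, 0.0]
contact_force: [-2.0, 1.8, 5.2]
opening: 0.16
finger_force: 25.0
```

>>> {"name": "carry_out", "arguments": {
  "rows": [
    [[0, 0, 0.1], [0, 0, 0], 1],
    [[0, 0, 0.2], [0, 0, 0], 1]
  ]
}}

```text
clock: 10.15
tool_pos: [0.5066, -0.0931, 0.2149]
eef_rot: [-0.151, 0.989, 0.0, 0.0]
contact_force: [-1.8, 2.0, 5.7]
opening: 0.158
finger_force: 25.0
```

>>> {"name": "carry_out", "arguments": {
  "rows": [
    [[0, 0, 0.1], [0, 0, 0], 1],
    [[0, 0, 0.2], [0, 0, 0], 1]
  ]
}}

```text
clock: 10.35
tool_pos: [0.5066, -0.0931, 0.2129]
eef_rot: [-0.151, 0.989, 0.0, 0.0]
contact_force: [-2.5, 1.9, 5.0]
opening: 0.156
finger_force: 25.0
```

>>> {"name": "carry_out", "arguments": {
  "rows": [
    [[0, 0, 0.1], [0, 0, 0], 1],
    [[0, 0, 0.2], [0, 0, 0], 1]
  ]
}}

```text
clock: 10.55
tool_pos: [0.5066, -0.0931, 0.2109]
eef_rot: [-0.151, 0.989, 0.0, 0.0]
contact_force: [-1.3, 1.6, 5.2]
opening: 0.157
finger_force: 25.0
```

>>> {"name": "carry_out", "arguments": {
  "rows": [
    [[0, 0, 0.1], [0, 0, 0], 1],
    [[0, 0, 0.15], [0, 0, 0], 1]
  ]
}}

```text
clock: 10.75
tool_pos: [0.5066, -0.0931, 0.2094]
eef_rot: [-0.151, 0.989, 0.0, 0.0]
contact_force: [-1.7, 2.0, 5.5]
opening: 0.157
finger_force: 25.0
```

>>> {"name": "carry_out", "arguments": {
  "rows": [
    [[0, 0, 0.1], [0, 0, 0], 1],
    [[0, 0, 0.15], [0, 0, 0], 1]
  ]
}}

```text
clock: 10.95
tool_pos: [0.5066, -0.0931, 0.2079]
eef_rot: [-0.151, 0.989, 0.0, 0.0]
contact_force: [-2.2, 2.0, 5.5]
opening: 0.155
finger_force: 25.0
```

```bash
python3 - <<'E'
from h import *
from plant import r
f=[]
for i in range(8):
    d=r.snapshot("scene");f.append(r.get_state()["contact_force"])
print(np.mean(f,0),np.std(f,0))
w=r.snapshot("wrist")
cv2.imwrite("pics/w4.png",np.hstack([cv2.resize(d["image"][150:290,250:375],None,fx=3,fy=3),cv2.resize(w["image"][200:410,230:410],None,fx=2,fy=2)])[:,:,::-1])
E
```

```text
[-1.86948592  2.06722646  5.26194196] [0.6091596  0.47554314 0.27984028]
```

View pics/w4.png

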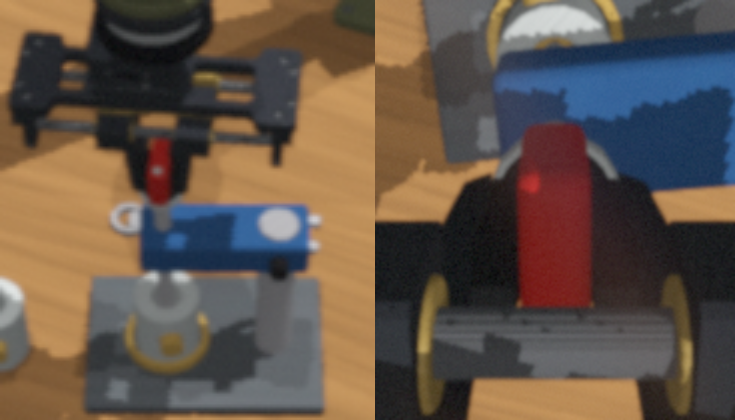

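The knob has come down with the fingers, with no slip, and the rod is in the bore. The at-rest baseline is 5.3 N, with no contact yet.

>>> {"name": "carry_out", "arguments": {
  "rows": [
    [[0, 0, 0.1], [0, 0, 0], 1],
    [[0, 0, 0.15], [0, 0, 0], 1]
  ]
}}

```text
clock: 11.6
tool_pos: [0.5066, -0.0931, 0.2063]
eef_rot: [-0.151, 0.989, 0.0, 0.0]
contact_force: [-0.3, 2.0, 5.4]
opening: 0.155
finger_force: 25.0
```

>>> {"name": "carry_out", "arguments": {
  "rows": [
    [[0, 0, 0.1], [0, 0, 0], 1],
    [[0, 0, 0.15], [0, 0, 0], 1]
  ]
}}

```text
clock: 11.8
tool_pos: [0.5066, -0.0931, 0.2048]
eef_rot: [-0.151, 0.989, 0.0, 0.0]
contact_force: [-1.7, 2.2, 5.2]
opening: 0.157
finger_force: 25.0
```

>>> {"name": "carry_out", "arguments": {
  "rows": [
    [[0, 0, 0.1], [0, 0, 0], 1],
    [[0, 0, 0.15], [0, 0, 0], 1]
  ]
}}

```text
clock: 12.0
tool_pos: [0.5066, -0.0931, 0.2033]
eef_rot: [-0.151, 0.989, 0.0, 0.0]
contact_force: [-1.5, 1.4, 5.4]
opening: 0.155
finger_force: 25.0
```

>>> {"name": "carry_out", "arguments": {
  "rows": [
    [[0, 0, 0.1], [0, 0, 0], 1],
    [[0, 0, 0.15], [0, 0, 0], 1]
  ]
}}

```text
clock: 12.2
tool_pos: [0.5066, -0.0931, 0.2019]
eef_rot: [-0.151, 0.989, 0.0, 0.0]
contact_force: [-2.3, 1.2, 7.5]
opening: 0.153
finger_force: 25.0
```

```bash
cat >f.py <<'E'
from plant import r
import numpy as np
f=[]
for i in range(6): r.snapshot("top");f.append(r.get_state()["contact_force"])
s=r.get_state();print(np.mean(f,0),np.std(f,0),s["tool_pos"],s["clock"],s["moment"],s["q"][6])
E
python3 f.py
```

```text
[-1.98296895  2.15879953  5.76381691] [0.23911012 0.39134039 0.26557934] [ 0.50659614 -0.09309212  0.20183575] 12.5 [0.45697782 0.24737265 0.0228941 ] 1.1486531197674243
```

>>> {"name": "carry_out", "arguments": {
  "rows": [
    [[0, 0, 0.1], [0, 0, 0], 1],
    [[0, 0, 0.1], [0, 0, 0], 1]
  ]
}}

```text
clock: 12.7
tool_pos: [0.5066, -0.0931, 0.2009]
eef_rot: [-0.151, 0.989, 0.0, 0.0]
contact_force: [-2.6, 2.2, 6.5]
opening: 0.157
finger_force: 25.0
```

```bash
python3 f.py
```

```text
[-2.26544531  1.72144342  6.67196362] [0.22299733 0.14915383 0.31514786] [ 0.50659196 -0.09306903  0.20092883] 13.0 [0.42176034 0.26906171 0.03541164] 1.147007058933418
```

>>> {"name": "carry_out", "arguments": {
  "rows": [
    [[0, 0, 0.1], [0, 0, 0], 1],
    [[0, 0, 0.18], [0, 0, 0], 1],
    [[0, 0, 0.18], [0, 0, 0], 1]
  ]
}}

```text
clock: 13.3
tool_pos: [0.5066, -0.0931, 0.1994]
eef_rot: [-0.151, 0.989, 0.0, 0.0]
contact_force: [-1.9, 1.4, 8.6]
opening: 0.151
finger_force: 25.0
```

```bash
python3 f.py
```

```text
[-2.58324153  1.5507666   8.45274796] [0.33420923 0.22575322 0.37516041] [ 0.50660904 -0.09306972  0.19937115] 13.6 [ 0.46444133  0.4267971  -0.00916021] 1.1440657527449687
```

>>> {"name": "carry_out", "arguments": {
  "rows": [
    [[0, 0, 0.05], [0, 0, 0], 1],
    [[0, 0, 0.05], [0, 0, 0], 1],
    [[0, 0, 0.05], [0, 0, 6], 1],
    [[0, 0, 0.05], [0, 0, 12], 1],
    [[0, 0, 0.05], [0, 0, 18], 1],
    [[0, 0, 0.05], [0, 0, 24], 1]
  ]
}}

```text
clock: 14.2
tool_pos: [0.5067, -0.0934, 0.1989]
eef_rot: [0.06, 0.998, -0.0, 0.0]
contact_force: [-2.1, 1.1, 8.4]
opening: 0.157
finger_force: 25.0
```

```bash
python3 f.py
```

```text
[-2.65992664  1.15292241  8.68244366] [0.55354016 0.67518067 0.93045535] [ 0.50666037 -0.09345896  0.19889394] 14.5 [ 0.34448548  0.45281767 -0.10638881] 0.795324149880166
```

>>> {"name": "carry_out", "arguments": {
  "rows": [
    [[0, 0, 0], [0, 0, 7], 1],
    [[0, 0, 0], [0, 0, 14], 1],
    [[0, 0, 0], [0, 0, 21], 1],
    [[0, 0, 0], [0, 0, 28], 1],
    [[0, 0, 0], [0, 0, 35], 1],
    [[0, 0, 0], [0, 0, 42], 1],
    [[0, 0, 0], [0, 0, 48], 1],
    [[0, 0, 0], [0, 0, 52], 1],
    [[0, 0, 0], [0, 0, 52], 1],
    [[0, 0, 0], [0, 0, 52], 1]
  ]
}}

```text
clock: 15.5
tool_pos: [0.5062, -0.0941, 0.1988]
eef_rot: [0.49, 0.872, -0.001, 0.0]
contact_force: [-2.6, 0.8, 8.9]
opening: 0.157
finger_force: 25.0
```

```bash
python3 f.py; python3 - <<'E'
from h import *
from plant import r
w=r.snapshot("wrist");cv2.imwrite("pics/w5.png",cv2.resize(w["image"][150:410,170:470],None,fx=2,fy=2)[:,:,::-1])
s=r.get_state();R=Ro.from_quat(s["eef_rot"]).as_matrix();print("toolx yaw",np.degrees(np.arctan2(R[1,0],R[0,0])))
E
```

```text
[-3.15548875  0.26123638  9.12198151] [0.28023233 0.31885789 0.32506152] [ 0.50625185 -0.09408663  0.19880289] 15.8 [ 0.07836999  0.51162425 -0.05015921] 0.0714522615929969
toolx yaw 121.30904020922168
```

View pics/w5.png

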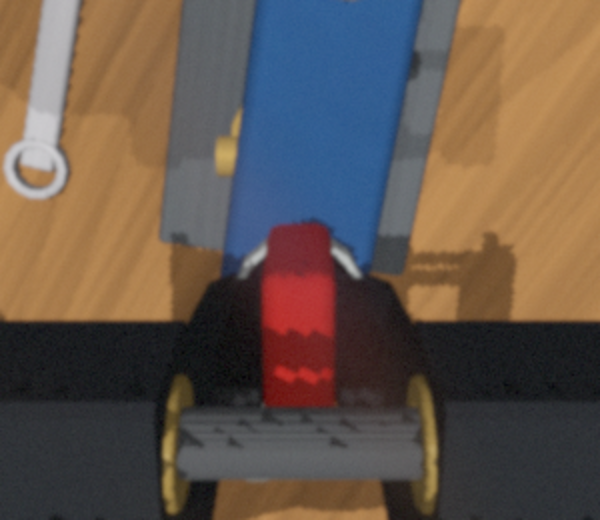

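The bar turned with the fingers and stays in line with the tool. Its yaw gives a clamp angle of about 81° (1.42 rad), with about 3.8 N on the tip. Now release and retreat straight up.

>>> {"name": "carry_out", "arguments": {
  "rows": [
    [[0, 0, 0], [0, 0, 0], 0.8],
    [[0, 0, 0], [0, 0, 0], 0.6],
    [[0, 0, 0], [0, 0, 0], 0.5],
    [[0, 0, 0], [0, 0, 0], 0.5],
    [[0, 0, 0], [0, 0, 0], 0.5],
    [[0, 0, -2], [0, 0, 0], 0.5],
    [[0, 0, -5], [0, 0, 0], 0.5],
    [[0, 0, -9], [0, 0, 0], 0.5],
    [[0, 0, -13], [0, 0, 0], 0.5],
    [[0, 0, -15], [0, 0, 0], 0.5],
    [[0, 0, -15], [0, 0, 0], 0.5],
    [[0, 0, -15], [0, 0, 0], 0.5]
  ]
}}

```text
clock: 17.05
tool_pos: [0.5059, -0.094, 0.3476]
eef_rot: [0.49, 0.872, -0.001, -0.0]
contact_force: [0.2, 0.1, -0.6]
opening: 0.502
finger_force: 0.0
```

```bash
python3 - <<'E'
from h import *
from plant import r
d=r.snapshot("scene");w=r.snapshot("wrist");s=r.get_state();print(s["tool_pos"],s["contact_force"],s["opening"])
cv2.imwrite("pics/w6.png",np.hstack([cv2.resize(d["image"][150:290,250:375],None,fx=3,fy=3),cv2.resize(w["image"][180:390,230:410],None,fx=2,fy=2)])[:,:,::-1])
E
```

```text
[ 0.50546382 -0.09392428  0.34670701] [-0.90494289 -0.66740855 -0.51244114] 0.49580103286845667
```

View pics/w6.png

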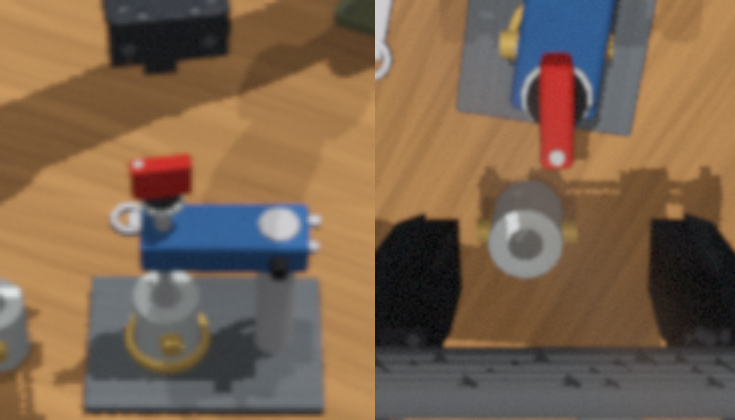

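The knob is turned, the slide is still down, the regulator body is in its nest and the gripper is clear.

```bash
python3 -c "
from plant import r
print(r.finish_job())"
```

```text
the job is handed in; nothing more can be done
None
```

The job is handed in: the probe tip rests on the seat at an estimated 3.8 N, the knob is clamped at about 1.42 rad, the gripper is clear, and the regulator body looked undisturbed in its nest; no verdict came back.

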